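Square the stud tray into the corner of the jig

TASK

Push the large plywood stud tray (the one with twelve studs) along the bench into the corner of the jig: one long side flat against the long aluminium fence and one short end flat against the square stop bar, not against the round post at the fence's other end. Only push it with the fingers, sliding on the bench - do not lift or tip it - and leave everything else where it stands.

Things in the scene. Friction and masses are not known exactly. Their poses are not given: they have to be found in the camera images.
- tray: The large tray to push: plywood slab 100 (its x) x 140 (its y) x 18 mm high, with 12 low steel studs on top in 3 x 4 rows (domes 20 mm wide, 4.5 mm high, reaching 23 mm above the bench). Origin at the centre of its underside. About 0.35 kg, loose on the bench. Its long sides run along its y; at the start it is skewed to the fence by up to 0.3 rad.
- fence: The jig's long aluminium fence, fixed to the bench: a bar 420 mm long (along its y), 20 mm thick, 30 mm high. Origin at bench height in the middle of its working face (the face towards the robot); its x points away from the robot into the bar, so the tray's side is in front of it at negative x. Its place and yaw vary.
- stop: The square stop bar, fixed: an aluminium bar 80 mm (its x, square to the fence, one end touching the fence face) x 30 mm (its y) x 30 mm high. Origin at the centre of its underside, 40 mm in front of the fence face and 170 mm to one side of the fence's middle; same yaw as the fence. It stands at either the left or the right end of the fence. The tray's short end goes against its side facing the fence's middle (15 mm from the origin).
- post: The round post, fixed at the fence's other end (not used in this job): aluminium cylinder 30 mm in diameter, 34 mm high. Origin at bench height, 40 mm in front of the fence face and 170 mm from the fence's middle; the cylinder's axis is 22 mm from the origin along its x (towards the fence). Same yaw as the fence.
- small_tray: Bystander: small plywood tray 70 x 90 x 18 mm with four studs, loose, to the left. Origin at the centre of its underside.
- bowl: Bystander: steel bowl 90 mm wide, 35 mm high, loose, to the left of the jig. Origin under its centre.
- spool: Bystander: wooden spool 44 mm wide, 36 mm high, standing beyond the fence. Origin under its centre.
- mug: Bystander: white mug 76 mm wide, 85 mm high, to the right. Origin under its centre.
- bottle: Bystander: white plastic bottle 54 mm wide, 130 mm high, to the right. Origin under its centre.
- driver: Bystander: screwdriver 170 mm long lying on the bench along its x (handle to -x), to the left near the robot. Origin near its middle.
- jar: Bystander: little amber jar with a black cap, 34 mm wide, 38 mm high, standing to the right of the jig's mouth. Origin under its centre.
Things that resemble listed ones, but are neither listed nor needed, are in the scene too. Leave any turquoise or yellow look-alike of the stop alone.

How it is judged:
By the outcome, as a careful person would: the job done as asked, in the order asked, and still so for the second after the job is handed in, with the robot touching nothing.
It also fails if it takes over 64 s, if anything falls off the work surface, if the arm or the gripper's body presses on something with over 40 N, if the wrist force passes 120 N, or if a joint passes its speed limit or range.

ROBOT

A 6-joint arm with a two-finger parallel gripper is mounted at the origin on the work surface. World frame = base frame: x ahead of the robot, y to its left, z up, the work surface at z = 0. Lengths are in m, angles in rad, forces in N, time in s.
With the tool pointing down it reaches from about 0.275 to 0.85 m from the base axis. Payload 19 kg.
Tool frame: the origin (TCP) lies midway between the tips of the shut fingers; the grasp point (between the pads) lies 19 mm behind it (robot.hold_point_z is the distance from the TCP to the grasp point, in m); x points along the fingers, y is the direction in which the jaws open and shut, and the axes are right-handed (so a half turn about x gives the same grasp; the last joint's range is limited). The gripper opens to 85 mm and grips with 20 to 120 N. Pads are 22 mm wide; open, the fingers measure 114 mm over their backs; the gripper's body (76 mm by 85 mm) begins 54 mm behind the grasp point. The pads swing forward as they close: fully open they stand 13 mm farther back than shut.
Start: joints at [-1.475, 0.15, 1.437, -0, 1.554, -0.134], TCP at [0.131, -0.56, 0.231] pointing down, gripper open.
Joint ranges: [-2.8, 2.8], [-0.68, 2.1], [0.12, 2.68], [-1.39, 4.53], [0.16, 2.79], [-2.81, 2.81]. Speed limits (rad/s): [1.89, 1.89, 2.22, 3.01, 3.01, 3.01].

INTERFACE

Orientations are given as a rotation vector (axis times angle).
In Python, from cell import robot gives the robot as it stands.
- The arm moves only by the tool apply_moves, never from a script. Its argument "commands" is a list that holds one entry, the list of rows, each a list of 7 numbers: the turn, a rotation vector about the world's x, y, z in rad, then the shift along the world's x, y, z in m, then the closure in counts, from 0 (fully open) to 255 (shut). A call has exactly 5 rows; each row is the pose to reach, as a shift and turn from the pose measured when the call began; what a row does not reach only later rows make up. A row lasts 1/8 s, in which the tool goes at most 62.5 mm and 10.7 degrees, less where a joint would pass 70% of its speed; a pose out of reach is approached as far as the arm can. A call with a gripper value outside its range is refused whole. The fingers move at their own pace and stop on an object; the grip force is fixed at half the most. Time passes only in rows, so rows that repeat a pose let the fingers close, or fill a call up. It gives the time, the measured TCP pose, the force and the opening at its end, in the units of the state.
- robot.read_state(): the state, without advancing time (a new reading comes with each control period).
- robot.read_camera(name): name is "side" or "top" or "wrist"; returns the picture (420x560x3 uint8, red, green, blue); there is no depth.
- robot.get_calibration(name): a dict with "fov_y" (degrees; the focal length in pixels is half the picture's height over the tangent of half this angle, whatever the lens; pixels are square), "cx", "cy" (the principal point, pixels), "rvec" (rotation vector, rad) and "tvec" (3), from world to camera coordinates, as OpenCV has them. Camera axes: x right, y down, z forward; pixel columns grow to the right and rows downward; lengths in m; the calibration is good to about 2 mm. A picture is of the moment at which its call begins: read the wrist's pose just before it. get_calibration takes no time and is no camera call; for the wrist camera it gives the pose at the moment of the call.
- robot.finish_job(): hands the job in, once; it reports no verdict.
The state is a dict: "t": time; "joints": joint angles; "joint_velocities": joint speeds; "effort": joint torques, N m; "ee_pos": TCP position; "eef_rot": TCP orientation; "ft_force": force on the tool from outside, world axes, zero at the start; "moment": the same for the moment, N m; "gripper_width": finger opening in m.
Only numpy, scipy, OpenCV 4.12 (cv2) and the standard library are available. Lean on these libraries where they do the work, as an engineer would, in place of code of your own. Each camera call takes 0.05 s, during which the arm holds its last target.

## Working session

There is one attempt and no reset: what is moved stays moved. The work goes in short steps, Python scripts to look and compute and a tool call to move; the robot and the scene stay as the last step left them, time stands still between calls to the robot, and variables do not carry over. Pictures are saved under pics/ and viewed, and the job is handed in when it is done.

Besides the shell and the picture viewer there is one more tool, called after "Call:" as name(argument=value, ...), one argument or row to a line, values as JSON. apply_moves: Moves the arm, as the interface text tells. Its arguments: {"type":"object","properties":{"commands":{"type":"array"}},"required":["commands"]}

```bash
mkdir -p pics; ls
cat > h.py <<'E'
from cell import robot
import numpy as np, cv2
def shot(n,f):
    im=robot.read_camera(n); cv2.imwrite('pics/'+f,im[:,:,::-1]); return im
def cal(n):
    c=robot.get_calibration(n); f=210/np.tan(np.radians(c['fov_y'])/2)
    R,_=cv2.Rodrigues(np.array(c['rvec'],float)); return f,c['cx'],c['cy'],R,np.array(c['tvec'],float).ravel(),c
def ray(n,uv,z):
    f,cx,cy,R,t,_=cal(n); uv=np.atleast_2d(uv).astype(float)
    d=np.c_[(uv[:,0]-cx)/f,(uv[:,1]-cy)/f,np.ones(len(uv))]@R
    C=-R.T@t
    return C+d*((z-C[2])/d[:,2])[:,None]
def proj(n,p):
    f,cx,cy,R,t,_=cal(n); q=np.atleast_2d(p)@R.T+t
    return np.c_[f*q[:,0]/q[:,2]+cx,f*q[:,1]/q[:,2]+cy]
E
python3 - <<'E'
from h import *
for n in('top','side'): shot(n,n+'0.png'); print(cal(n)[5])
s=robot.read_state(); print(s)
E
```

```text
pics
{'fov_y': 49.472760964790794, 'cx': 273.18593333214824, 'cy': 205.52500436917495, 'rvec': array([ 2.17257984, -2.19056834,  0.08153983]), 'tvec': array([9.96789946e-04, 5.92260347e-01, 1.07632458e+00])}
{'fov_y': 46.097767217586934, 'cx': 276.7218101058672, 'cy': 203.72490927433896, 'rvec': array([ 2.37216592, -0.29257409,  0.14178592]), 'tvec': array([-0.55301604,  0.11861924,  1.01009612])}
{'t': 0.1, 'joints': array([-1.47497593e+00,  1.50936033e-01,  1.43794948e+00, -2.26611932e-06,
        1.55382321e+00, -1.33983765e-01]), 'joint_velocities': array([ 0.00026712, -0.00196145, -0.00222225,  0.00086176,  0.00109919,
       -0.00174815]), 'effort': array([ 5.79634187e-03, -7.14381695e+01, -5.71788204e+01, -9.10294432e-06,
        7.08421736e-03,  2.45853352e-05]), 'ee_pos': array([ 0.13094466, -0.55965894,  0.23074453]), 'eef_rot': array([ 2.10019624,  0.24356185, -2.10015601]), 'ft_force': array([ 0.27821359, -0.47612449,  0.65901792]), 'moment': array([-0.03149818,  0.01292504, -0.04503743]), 'gripper_width': 0.08528480013948588}
```

View pics/top0.png

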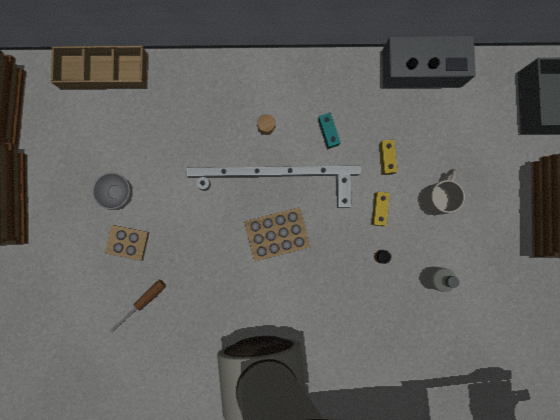

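View pics/side0.png

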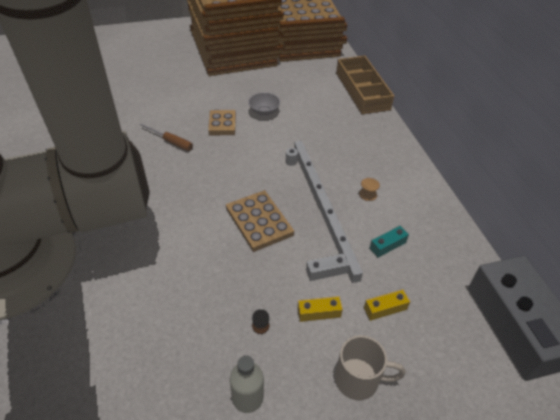

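The top view has the fence at rows 165–175 (columns 187–361), the aluminium stop at its right end (344,190) and the round post at the left end (203,184). The tray is at (277,234), the jar at (383,257), and the yellow and turquoise look-alikes are at right and above. Next I'll measure these.

Run:
```python
from h import *
im=cv2.imread('pics/top0.png'); 
c=cv2.resize(im[150:275,180:370],None,fx=4,fy=4,interpolation=cv2.INTER_CUBIC); cv2.imwrite('pics/z0.png',c)
hsv=cv2.cvtColor(im,cv2.COLOR_BGR2HSV)
# tray wood
m=cv2.inRange(hsv,(5,70,60),(25,255,255)); w=np.zeros_like(m); w[200:270,235:320]=m[200:270,235:320]
w=cv2.morphologyEx(w,cv2.MORPH_CLOSE,np.ones((9,9)))
ct=max(cv2.findContours(w,0,2)[0],key=cv2.contourArea)
P=ray('top',ct[:,0,:],0.018)[:,:2].astype(np.float32)
print('tray',cv2.minAreaRect(P), cv2.boxPoints(cv2.minAreaRect(P)))
# fence
g=cv2.cvtColor(im,cv2.COLOR_BGR2GRAY)
for col in range(205,335,20): print(col,g[160:182,col])
print('row190',g[190,330:358]); print('row200',g[200,330:358])
```

```text
tray ((0.5239967107772827, -0.011635102331638336), (0.0985412746667862, 0.138620525598526), 13.582727432250977) [[ 0.45982665  0.04416551]
 [ 0.4923815  -0.09057804]
 [ 0.5881668  -0.06743571]
 [ 0.5556119   0.06730784]]
205 [122 115 122 121 120 121 117 104 132 137 140 138 141 143 138 106  63  95
 134 141 142 142]
225 [119 120 122 116 118 123 120 122 133  95  70  67  77 108 135  80  45  61
 113 121 117 119]
245 [121 121 118 120 117 119 124 142 136 135 132 136 137 139 144  66  43  65
 114 113 116 113]
265 [113 118 119 119 117 116 101 144 140 137 143 140 141 142 146  65  58 115
 120 115 115 118]
285 [117 114 121 120 117 116  89 138 142 144 146 142 144 142 111  57  80 110
 118 120 112 112]
305 [118 120 124 121 122 119 129 137 139 143 138 143 147 142  79  55  96 122
 124 117 116 115]
325 [117 111 122 126 122 119 147 137  95  86  84  99 140 148  68  57 112 120
 119 121 118 123]
row190 [127 123 121 124 123 108  61  51  97 147 145 146 145 143 141 141 140 138
 137 142 139 124 119 125 124 118 118 122]
row200 [119 121 120 118 119 115 100  56  99 151 148 128  70  50  48  45  57  97
 140 142 129  97 119 122 122 123 124 117]
```

View pics/z0.png

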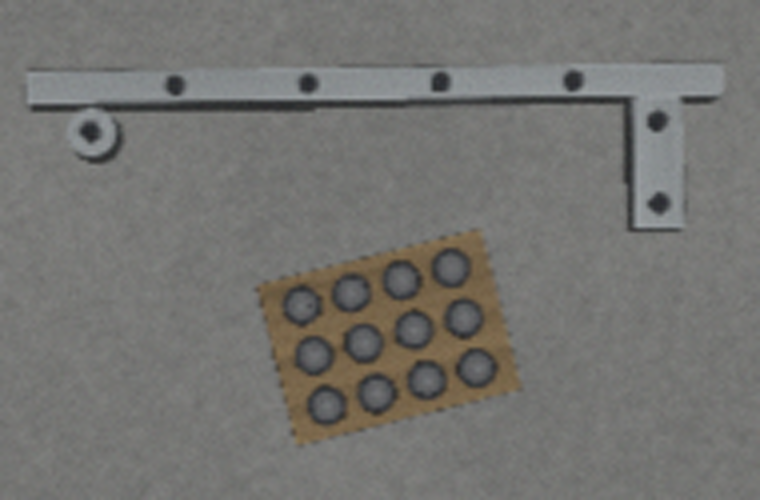

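```bash
cat > jig.py <<'E'
from h import *
def jig():
    g=cv2.cvtColor(cv2.imread('pics/top0.png'),cv2.COLOR_BGR2GRAY).astype(float)
    pts=[]
    for c in list(range(215,335,2)):
        s=g[165:182,c]
        for k in range(6,15):
            if s[k]>=102>s[k+1]: pts.append((c,165+k+(s[k]-102)/(s[k]-s[k+1]))); break
    F=ray('top',pts,0.03)[:,:2]
    vx,vy,x0,y0=cv2.fitLine(F.astype(np.float32),cv2.DIST_HUBER,0,.01,.01).ravel()
    if vy<0: vx,vy=-vx,-vy
    e=np.array([vx,vy]); n=np.array([vy,-vx]) # n: fence +x
    p0=np.array([x0,y0])
    q=[]
    for r in range(182,204):
        s=g[r,332:345]
        k=5
        for k in range(3,10):
            if s[k]<102<=s[k+1]: q.append((332+k+(102-s[k])/(s[k+1]-s[k]),r)); break
    S=ray('top',q,0.03)[:,:2]
    sc=np.median((S-p0)@e)
    return p0+sc*e,e,n,S,p0   # corner
def tray(f,n='top'):
    im=cv2.imread('pics/'+f); hsv=cv2.cvtColor(im,cv2.COLOR_BGR2HSV)
    m=cv2.inRange(hsv,(5,70,50),(25,255,255)); w=np.zeros_like(m); w[165:275,215:345]=m[165:275,215:345]
    w=cv2.morphologyEx(w,cv2.MORPH_CLOSE,np.ones((9,9)))
    ct=max(cv2.findContours(w,0,2)[0],key=cv2.contourArea)
    P=ray('top',ct[:,0,:],0.018)[:,:2].astype(np.float32)
    r=cv2.minAreaRect(P); return r[0],r[1],cv2.boxPoints(r)
def rel(p):
    c,e,n,_,_=jig(); d=np.atleast_2d(p)-c; return np.c_[d@n,d@e]  # (fence x, along from stop)
E
python3 - <<'E'
from jig import *
c,e,n,S,p0=jig(); print('corner',c,'e',e,'n',n,'yaw',np.arctan2(n[1],n[0])); print('stop edge spread',np.ptp((S-p0)@e),S[0],S[-1])
t=tray('top0.png'); print(t); print('rel',rel(t[2]),rel(t[0]))
print('post rel',rel(ray('top',[[203.2,183.5]],.034)[:,:2]))
print('jar',ray('top',[[383,257]],.038))
E
```

```text
corner [ 0.66780981 -0.15965426] e [-0.00369234  0.9999932 ] n [0.9999932  0.00369234] yaw 0.0036923448
stop edge spread 0.001369200142300686 [ 0.64709779 -0.16020336] [ 0.59645937 -0.15906592]
((0.5239967107772827, -0.011635102331638336), (0.0985412746667862, 0.138620525598526), array([[ 0.45982665,  0.04416551],
       [ 0.4923815 , -0.09057804],
       [ 0.5881668 , -0.06743571],
       [ 0.5556119 ,  0.06730784]], dtype=float32))
rel [[-0.20722917  0.20458633]
 [-0.17517205  0.06972349]
 [-0.07930199  0.09251199]
 [-0.11135912  0.22737482]] [[-0.14326558  0.14854916]]
post rel [[-0.02092502  0.32305697]]
jar [[ 0.4673076  -0.26159748  0.038     ]]
```

Run:
```python
from h import *
s=robot.read_state(); R,_=cv2.Rodrigues(s['eef_rot']); print(R.round(3))
```

```text
[[-0.     0.228 -0.974]
 [ 0.001 -0.974 -0.228]
 [-1.    -0.001 -0.   ]]
```

Call:
apply_moves(
  commands=[
    [[0,0,-0.04,0.03,0.055,0,0],[0,0,-0.08,0.06,0.11,0,0],[0,0,-0.12,0.09,0.165,0,0],[0,0,-0.17,0.12,0.22,0,0],[0,0,-0.226,0.15,0.275,0,0]],
  ],
)

```text
t: 0.72
ee_pos: [0.2809, -0.2836, 0.2306]
eef_rot: [2.222, 0.003, -2.221]
ft_force: [1.4, -0.4, -0.0]
gripper_width: 0.0855
```

Call:
apply_moves(
  commands=[
    [[0,0,0,0.03,0.055,0,0],[0,0,0,0.06,0.11,0,0],[0,0,0,0.09,0.165,-0.03,0],[0,0,0,0.12,0.22,-0.07,0],[0,0,0,0.144,0.276,-0.11,0]],
  ],
)

```text
t: 1.35
ee_pos: [0.4147, -0.0294, 0.1366]
eef_rot: [2.222, 0.003, -2.22]
ft_force: [0.7, -0.9, 0.7]
gripper_width: 0.085
```

Call:
apply_moves(
  commands=[
    [[0,0,0,0.003,0.021,-0.03,0],[0,0,0,0.005,0.021,-0.07,0],[0,0,0,0.005,0.021,-0.1,0],[0,0,0,0.005,0.021,-0.117,0],[0,0,0,0.005,0.021,-0.117,0]],
  ],
)

```text
t: 1.98
ee_pos: [0.4188, -0.0082, 0.0186]
eef_rot: [2.22, 0.003, -2.223]
ft_force: [0.1, -0.5, -0.5]
gripper_width: 0.0856
```

Run:
```python
from h import *
print(robot.read_state()['ee_pos'],robot.read_state()['joints'])
a=shot('side','side1.png'); shot('wrist','wrist1.png')
cv2.imwrite('pics/side1z.png',cv2.resize(a[120:320,120:360,::-1],None,fx=3,fy=3))
```

```text
[ 0.41879331 -0.00821347  0.01863522] [-2.04794776e-01  9.95854023e-03  2.05036331e+00  1.14638934e-03
  1.08296148e+00  1.36366339e+00]
```

View pics/side1z.png

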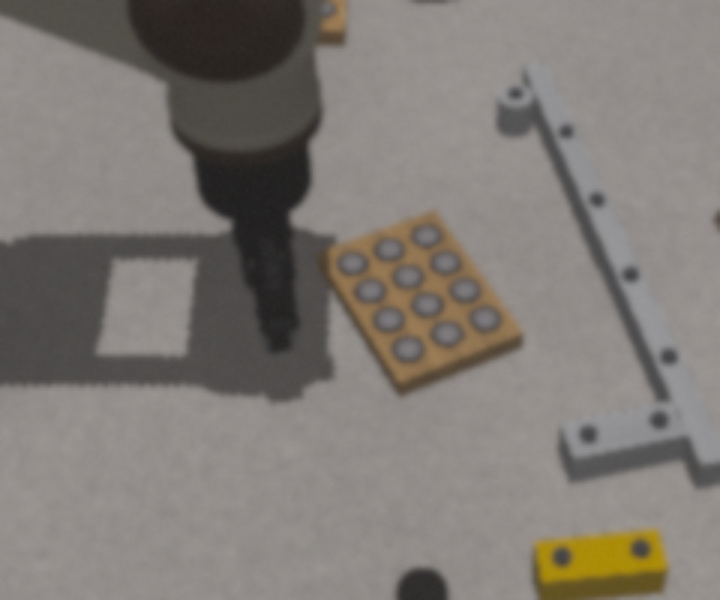

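View pics/wrist1.png

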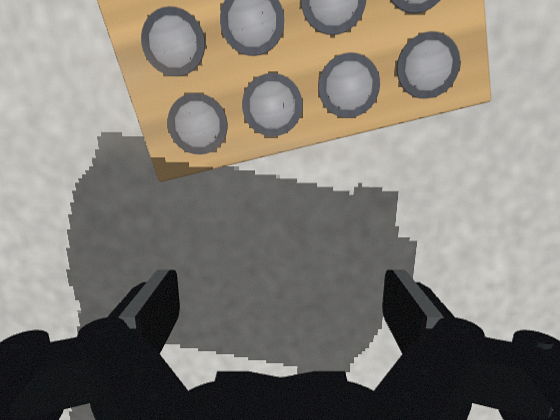

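The fingers are open behind the tray: the side zoom shows the gripper tip at (280,345), clear of the near edge. I'll lower so the open tips are about 9 mm above the bench, then push towards the fence.

Call:
apply_moves(
  commands=[
    [[0,0,0,0,-0.008,-0.01,0],[0,0,0,0,-0.008,-0.016,0],[0,0,0,0.001,-0.008,-0.021,0],[0,0,0,0.006,-0.008,-0.022,0],[0,0,0,0.012,-0.008,-0.022,0]],
  ],
)

```text
t: 2.7
ee_pos: [0.4324, -0.0164, -0.0018]
eef_rot: [2.223, 0.003, -2.219]
ft_force: [0.3, -0.9, 0.9]
gripper_width: 0.0852
```

Call:
apply_moves(
  commands=[
    [[0,0,0,0.006,0,0,0],[0,0,0,0.012,0,0,0],[0,0,0,0.018,0,0,0],[0,0,0,0.024,0,0,0],[0,0,0,0.03,0,0,0]],
  ],
)

```text
t: 3.32
ee_pos: [0.4627, -0.0164, -0.0018]
eef_rot: [2.222, 0.003, -2.22]
ft_force: [-1.3, 0.1, 0.6]
gripper_width: 0.0854
```

Call:
apply_moves(
  commands=[
    [[0,0,0,0.006,0,0,0],[0,0,0,0.012,0,0,0],[0,0,0,0.018,0,0,0],[0,0,0,0.024,0,0,0],[0,0,0,0.03,0,0,0]],
  ],
)

```text
t: 3.95
ee_pos: [0.4931, -0.0164, -0.0018]
eef_rot: [2.222, 0.003, -2.22]
ft_force: [-1.0, -0.0, -0.4]
gripper_width: 0.0853
```

Run:
```python
from h import *
print(robot.read_state()['ee_pos'])
a=shot('side','side2.png'); shot('wrist','wrist2.png')
cv2.imwrite('pics/side2z.png',cv2.resize(a[120:320,120:360,::-1],None,fx=3,fy=3))
```

```text
[ 0.49306597 -0.01638041 -0.0018242 ]
```

View pics/side2z.png

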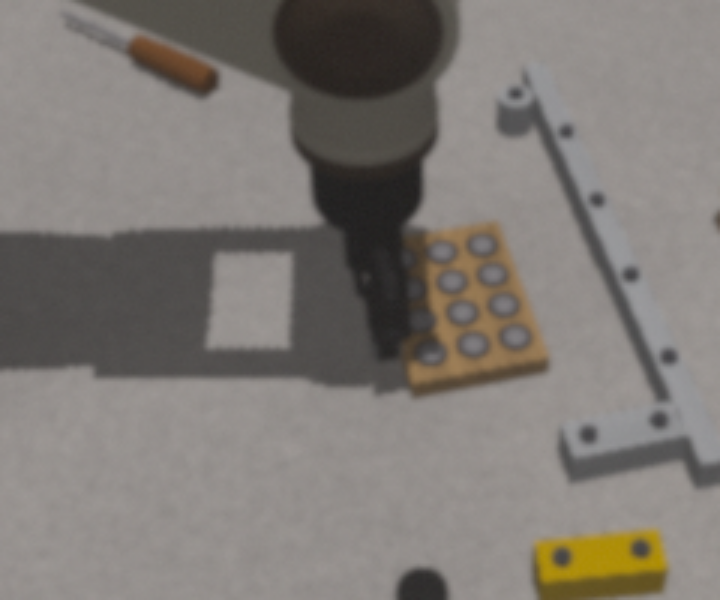

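View pics/wrist2.png

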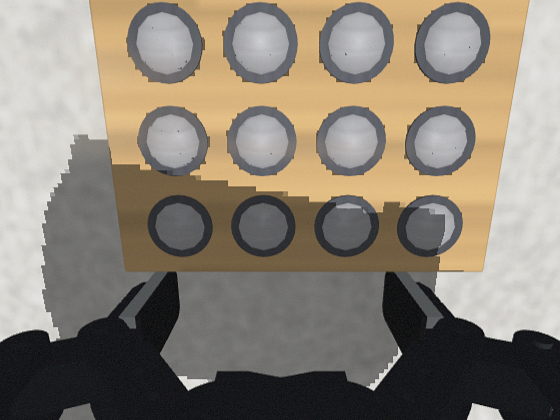

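The tray has turned square against both fingers: in the wrist view its near edge is level at row 271 and spans both finger tips. I'll continue to the fence.

Call:
apply_moves(
  commands=[
    [[0,0,0,0.007,0,0,0],[0,0,0,0.014,0,0,0],[0,0,0,0.021,0,0,0],[0,0,0,0.028,0,0,0],[0,0,0,0.035,0,0,0]],
  ],
)

```text
t: 4.68
ee_pos: [0.5288, -0.0165, -0.0018]
eef_rot: [2.223, 0.003, -2.219]
ft_force: [-1.6, -0.2, 0.4]
gripper_width: 0.0855
```

Call:
apply_moves(
  commands=[
    [[0,0,0,0.005,0,0,0],[0,0,0,0.01,0,0,0],[0,0,0,0.014,0,0,0],[0,0,0,0.018,0,0,0],[0,0,0,0.022,0,0,0]],
  ],
)

```text
t: 5.3
ee_pos: [0.551, -0.0165, -0.0018]
eef_rot: [2.223, 0.003, -2.219]
ft_force: [-1.8, 0.7, 1.8]
gripper_width: 0.0853
```

Call:
apply_moves(
  commands=[
    [[0,0,0,0.001,0,0,0],[0,0,0,0.002,0,0,0],[0,0,0,0.003,0,0,0],[0,0,0,0.004,0,0,0],[0,0,0,0.005,0,0,0]],
  ],
)

```text
t: 5.92
ee_pos: [0.5561, -0.0165, -0.0018]
eef_rot: [2.223, 0.003, -2.219]
ft_force: [-1.5, 0.4, -0.3]
gripper_width: 0.0854
```

Call:
apply_moves(
  commands=[
    [[0,0,0,0.001,0,0,0],[0,0,0,0.002,0,0,0],[0,0,0,0.003,0,0,0],[0,0,0,0.003,0,0,0],[0,0,0,0.003,0,0,0]],
  ],
)

```text
t: 6.55
ee_pos: [0.5584, -0.0165, -0.0019]
eef_rot: [2.221, 0.003, -2.221]
ft_force: [-8.5, -0.9, 4.1]
gripper_width: 0.0853
```

Run:
```python
from h import *
a=shot('side','side3.png'); shot('wrist','wrist3.png')
cv2.imwrite('pics/side3z.png',cv2.resize(a[120:320,170:410,::-1],None,fx=3,fy=3))
```

```text
(no output)
```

View pics/side3z.png

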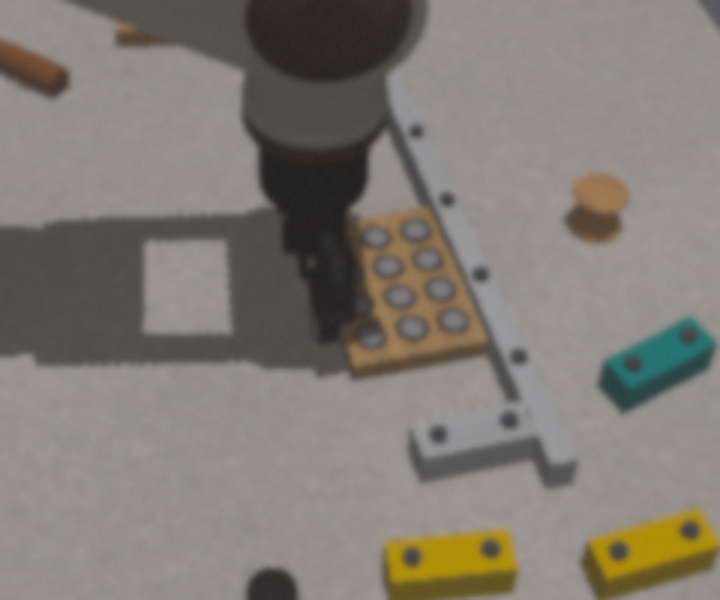

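View pics/wrist3.png

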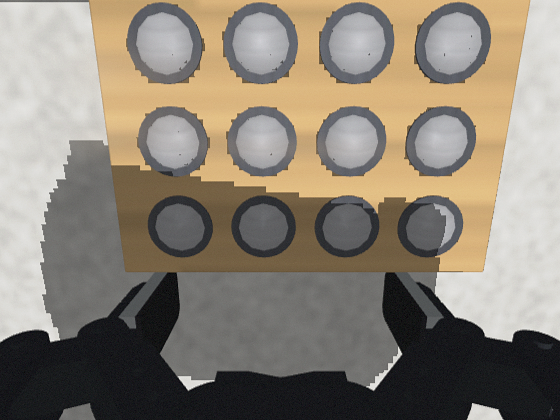

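Contact with the fence is confirmed: force 8.5 N, and the tray edge lies along the fence in the side view. Next I'll back off, lift, and turn 90° to push the left end.

Call:
apply_moves(
  commands=[
    [[0,0,0,-0.01,0,0,0],[0,0,0,-0.025,0,0,0],[0,0,0,-0.025,0,0.03,0],[0,0,0,-0.025,0.01,0.08,0],[0,0,0.15,-0.02,0.03,0.12,0]],
  ],
)

```text
t: 7.28
ee_pos: [0.5377, 0.0134, 0.12]
eef_rot: [2.143, 0.165, -2.141]
ft_force: [1.5, -0.6, -0.6]
gripper_width: 0.0856
```

Call:
apply_moves(
  commands=[
    [[0,0,0.18,0.02,0.02,0,110],[0,0,0.36,0.04,0.04,0,110],[0,0,0.54,0.06,0.06,0,110],[0,0,0.72,0.08,0.07,0,110],[0,0,0.9,0.08,0.08,0,110]],
  ],
)

```text
t: 7.9
ee_pos: [0.6178, 0.0937, 0.1196]
eef_rot: [1.576, 0.923, -1.575]
ft_force: [-0.5, 0.6, 0.7]
gripper_width: 0.0481
```

Run:
```python
from jig import *
s=robot.read_state(); R,_=cv2.Rodrigues(s['eef_rot']); print(s['ee_pos'],np.arctan2(R[1,1],R[0,1]),s['joints'])
shot('top','top4.png')
```

```text
[0.61780188 0.09371429 0.11962537] -0.5113870169351014 [2.67458114e-02 3.11224875e-01 1.46968297e+00 1.13866452e-03
 1.36054371e+00 5.37895491e-01]
```

View pics/top4.png

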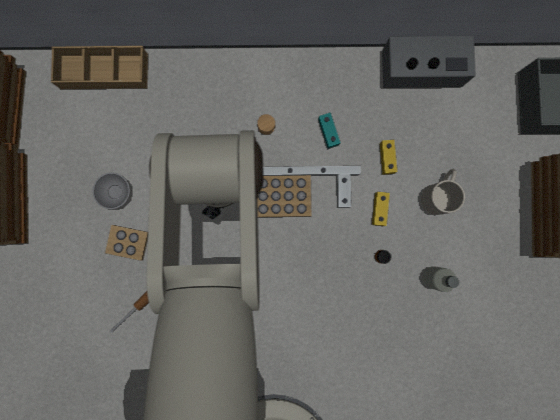

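The tray now sits along the fence, with its right end at column 312 and the stop's inner face at 338. I'll finish the turn and descend beside the left end.

Call:
apply_moves(
  commands=[
    [[0,0,0.18,-0.002,-0.006,0,110],[0,0,0.36,-0.002,-0.012,-0.02,110],[0,0,0.515,-0.002,-0.012,-0.05,110],[0,0,0.515,-0.002,-0.012,-0.08,110],[0,0,0.515,-0.002,-0.012,-0.09,110]],
  ],
)

```text
t: 8.57
ee_pos: [0.6139, 0.0824, 0.0282]
eef_rot: [1.201, 1.218, -1.203]
ft_force: [0.8, -0.4, 0.6]
gripper_width: 0.0484
```

Run:
```python
from jig import *
s=robot.read_state(); R,_=cv2.Rodrigues(s['eef_rot']); print(s['ee_pos'],np.arctan2(R[1,1],R[0,1]))
a=shot('side','side5.png'); shot('wrist','wrist5.png')
cv2.imwrite('pics/side5z.png',cv2.resize(a[120:320,170:410,::-1],None,fx=3,fy=3))
```

```text
[0.61387205 0.08242053 0.02819317] 0.011016682143755833
```

View pics/side5z.png

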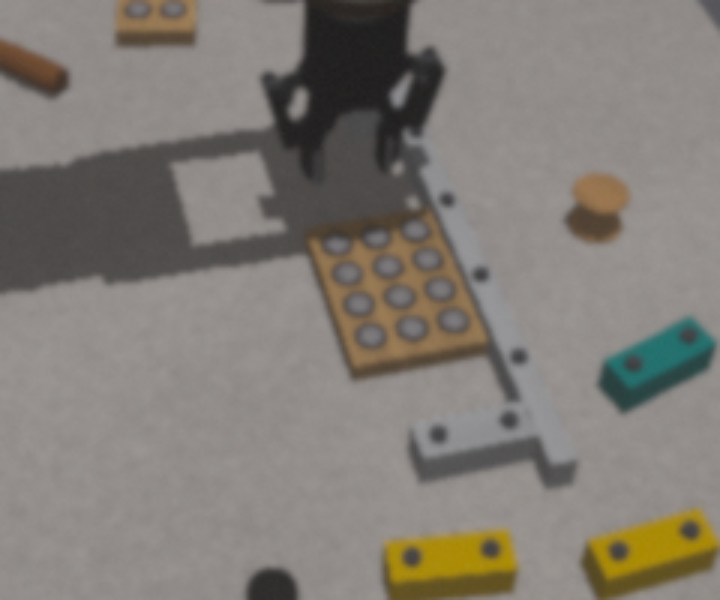

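View pics/wrist5.png

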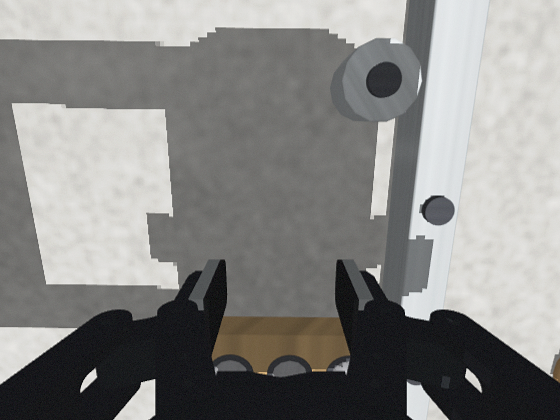

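The fingers are left of the tray's left end and clear of the post, which is at (383,80) in the wrist view. I'll lower and push towards the stop.

Call:
apply_moves(
  commands=[
    [[0,0,-0.007,0.001,0,-0.01,110],[0,0,-0.007,0.001,0,-0.02,110],[0,0,-0.007,0.001,0,-0.0235,110],[0,0,-0.007,0.001,-0.006,-0.0235,110],[0,0,-0.007,0.001,-0.012,-0.0235,110]],
  ],
)

```text
t: 9.3
ee_pos: [0.6158, 0.0701, 0.006]
eef_rot: [1.206, 1.214, -1.206]
ft_force: [0.9, 0.0, 0.6]
gripper_width: 0.0484
```

Call:
apply_moves(
  commands=[
    [[0,0,0,0,-0.006,0,110],[0,0,0,0,-0.012,0,110],[0,0,0,0,-0.018,0,110],[0,0,0,0,-0.024,0,110],[0,0,0,0,-0.03,0,110]],
  ],
)

```text
t: 9.93
ee_pos: [0.6158, 0.0398, 0.0061]
eef_rot: [1.206, 1.214, -1.206]
ft_force: [-0.4, 1.8, 2.6]
gripper_width: 0.0484
```

Call:
apply_moves(
  commands=[
    [[0,0,0,0,-0.006,0,110],[0,0,0,0,-0.012,0,110],[0,0,0,0,-0.018,0,110],[0,0,0,0,-0.024,0,110],[0,0,0,0,-0.03,0,110]],
  ],
)

```text
t: 10.55
ee_pos: [0.6158, 0.0094, 0.0062]
eef_rot: [1.206, 1.214, -1.206]
ft_force: [1.0, 2.6, 1.1]
gripper_width: 0.0484
```

Run:
```python
from jig import *
s=robot.read_state(); R,_=cv2.Rodrigues(s['eef_rot']); print(s['ee_pos'],np.arctan2(R[1,1],R[0,1]))
a=shot('side','side6.png')
cv2.imwrite('pics/side6z.png',cv2.resize(a[120:320,170:410,::-1],None,fx=3,fy=3))
```

```text
[0.61583289 0.00936582 0.00615321] 0.004980274619991845
```

View pics/side6z.png

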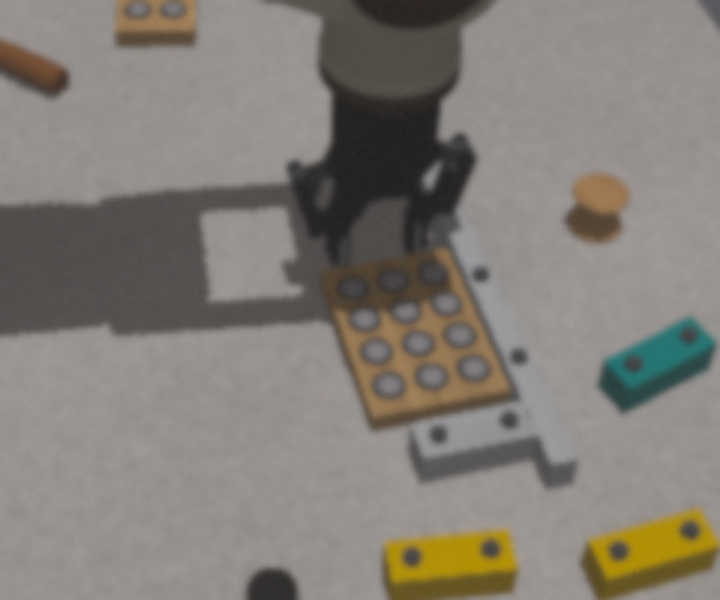

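Call:
apply_moves(
  commands=[
    [[0,0,0,0,-0.004,0,110],[0,0,0,0,-0.008,0,110],[0,0,0,0,-0.011,0,110],[0,0,0,0,-0.013,0,110],[0,0,0,0,-0.015,0,110]],
  ],
)

```text
t: 11.22
ee_pos: [0.6158, -0.0063, 0.0061]
eef_rot: [1.206, 1.213, -1.206]
ft_force: [0.9, 2.2, 1.6]
gripper_width: 0.0487
```

Call:
apply_moves(
  commands=[
    [[0,0,0,0,-0.001,0,110],[0,0,0,0,-0.002,0,110],[0,0,0,0,-0.003,0,110],[0,0,0,0,-0.004,0,110],[0,0,0,0,-0.004,0,110]],
  ],
)

```text
t: 11.85
ee_pos: [0.6158, -0.0093, 0.0061]
eef_rot: [1.207, 1.215, -1.205]
ft_force: [-0.1, 10.7, 1.6]
gripper_width: 0.0484
```

The stop is reached (10.7 N). I'll back off, lift, and look.

Call:
apply_moves(
  commands=[
    [[0,0,0,0,0.008,0,110],[0,0,0,0,0.025,0,110],[0,0,0,0,0.03,0.05,110],[0,0,-0.1,-0.03,0.06,0.11,110],[0,0,-0.2,-0.06,0.11,0.15,110]],
  ],
)

```text
t: 12.48
ee_pos: [0.5633, 0.0892, 0.147]
eef_rot: [1.357, 1.11, -1.353]
ft_force: [0.5, 1.4, 0.3]
gripper_width: 0.0482
```

Call:
apply_moves(
  commands=[
    [[0,0,-0.18,-0.04,0.03,0,60],[0,0,-0.36,-0.08,0.06,0,0],[0,0,-0.54,-0.11,0.06,0,0],[0,0,-0.72,-0.14,0.06,0,0],[0,0,-0.9,-0.15,0.06,0,0]],
  ],
)

```text
t: 13.1
ee_pos: [0.4117, 0.1499, 0.1472]
eef_rot: [1.965, 0.466, -1.959]
ft_force: [0.4, -0.4, 0.3]
gripper_width: 0.0854
```

Run:
```python
from jig import *
s=robot.read_state(); R,_=cv2.Rodrigues(s['eef_rot']); print(s['ee_pos'],np.arctan2(R[1,1],R[0,1]))
im=shot('top','top7.png')
cv2.imwrite('pics/z7.png',cv2.resize(im[150:275,180:370,::-1],None,fx=4,fy=4,interpolation=cv2.INTER_CUBIC))
t=tray('top7.png'); print(t[1],rel(t[2]).round(4),rel(t[0]))
a=shot('side','side7.png')
cv2.imwrite('pics/side7z.png',cv2.resize(a[170:290,220:380,::-1],None,fx=5,fy=5,interpolation=cv2.INTER_CUBIC))
```

```text
[0.41168433 0.14992357 0.14720129] -1.1044040847315892
(0.13846927881240845, 0.09988421946763992) [[-0.1019  0.0014]
 [-0.002   0.0002]
 [-0.0003  0.1387]
 [-0.1002  0.1399]] [[-0.05110738  0.07005392]]
```

View pics/z7.png

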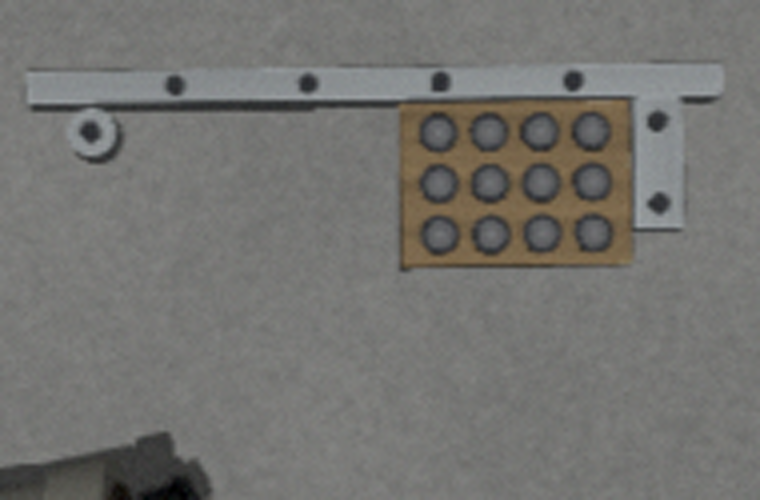

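View pics/side7z.png

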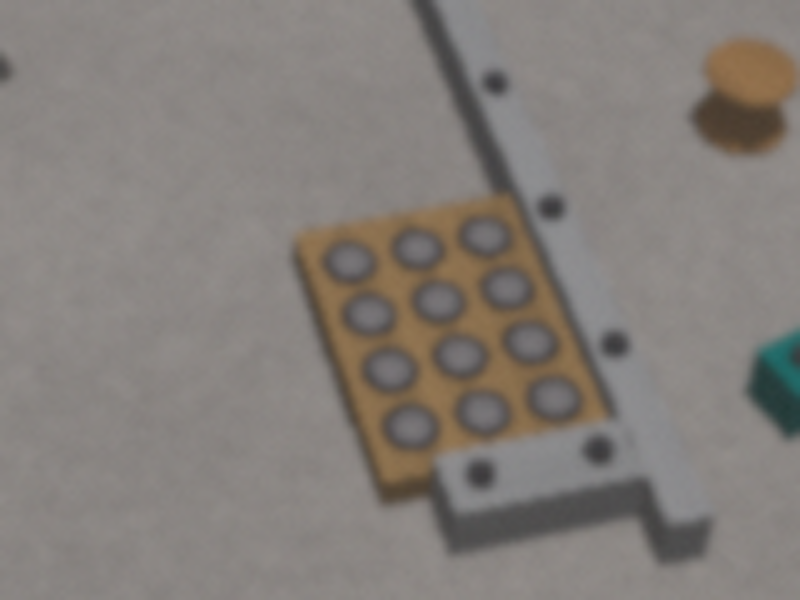

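The tray is in the corner to within measurement, at (-51, 70) mm from the corner against a target of (-50, 70). I'll do a final seating press against the fence.

Call:
apply_moves(
  commands=[
    [[0,0,-0.1,0.02,-0.05,0,0],[0,0,-0.2,0.04,-0.1,0,0],[0,0,-0.3,0.06,-0.15,0,0],[0,0,-0.4,0.09,-0.2,-0.03,0],[0,0,-0.463,0.11,-0.24,-0.06,0]],
  ],
)

```text
t: 13.82
ee_pos: [0.524, -0.0922, 0.0867]
eef_rot: [2.222, 0.008, -2.211]
ft_force: [0.2, 0.5, 0.5]
gripper_width: 0.0853
```

Call:
apply_moves(
  commands=[
    [[0,0,0,0.0,0,-0.03,0],[0,0,0,0.0,0,-0.06,0],[0,0,0,0,0,-0.08,0],[0,0,0,0,0,-0.087,0],[0,0,0,0,0,-0.087,0]],
  ],
)

```text
t: 14.45
ee_pos: [0.5242, -0.0921, -0.0003]
eef_rot: [2.221, 0.011, -2.211]
ft_force: [0.9, -0.0, 0.0]
gripper_width: 0.0856
```

Run:
```python
from jig import *
s=robot.read_state(); R,_=cv2.Rodrigues(s['eef_rot']); print(s['ee_pos'],np.arctan2(R[1,1],R[0,1])); shot('wrist','wrist8.png')
```

```text
[ 5.24214548e-01 -9.20690126e-02 -2.93844568e-04] -1.5603637424084469
```

View pics/wrist8.png

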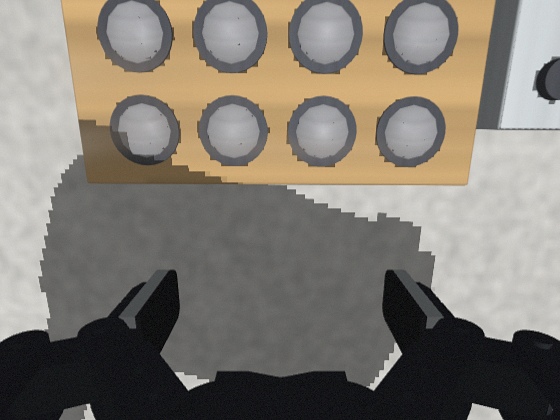

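The tray's near edge is level at row 184, and its right side touches the stop at column ~480. Now the press.

Call:
apply_moves(
  commands=[
    [[0,0,-0.007,0.01,0,-0.001,0],[0,0,-0.007,0.02,0,-0.001,0],[0,0,-0.007,0.026,0,-0.001,0],[0,0,-0.007,0.029,0,-0.001,0],[0,0,-0.007,0.031,0,-0.001,0]],
  ],
)

```text
t: 15.12
ee_pos: [0.5555, -0.0922, -0.0008]
eef_rot: [2.225, 0.002, -2.214]
ft_force: [0.2, 0.5, 0.3]
gripper_width: 0.0854
```

Call:
apply_moves(
  commands=[
    [[0,0,0,0.001,0,0,0],[0,0,0,0.002,0,0,0],[0,0,0,0.003,0,0,0],[0,0,0,0.004,0,0,0],[0,0,0,0.004,0,0,0]],
  ],
)

```text
t: 15.75
ee_pos: [0.5589, -0.0921, -0.0009]
eef_rot: [2.224, 0.002, -2.215]
ft_force: [-6.5, -0.6, 3.1]
gripper_width: 0.0856
```

Call:
apply_moves(
  commands=[
    [[0,0,0,-0.008,0,0,0],[0,0,0,-0.03,0,0,0],[0,0,0,-0.04,0,0.04,0],[0,0,0,-0.07,0.05,0.09,0],[0,0,0,-0.1,0.1,0.14,0]],
  ],
)

```text
t: 16.38
ee_pos: [0.4689, -0.0101, 0.1215]
eef_rot: [2.224, 0.001, -2.216]
ft_force: [1.5, 0.8, 0.7]
gripper_width: 0.0852
```

Call:
apply_moves(
  commands=[
    [[0,0,0,-0.03,0.05,0,0],[0,0,0,-0.05,0.1,0,0],[0,0,0,-0.05,0.15,0,0],[0,0,0,-0.05,0.16,0,0],[0,0,0,-0.05,0.16,0,0]],
  ],
)

```text
t: 17.0
ee_pos: [0.4186, 0.15, 0.1214]
eef_rot: [2.223, 0.003, -2.215]
ft_force: [0.9, -0.2, 0.5]
gripper_width: 0.0855
```

Run:
```python
from jig import *
im=shot('top','top9.png')
cv2.imwrite('pics/z9.png',cv2.resize(im[150:275,230:370,::-1],None,fx=5,fy=5)[:600,:700])
t=tray('top9.png'); print(t[1],rel(t[2]).round(4),rel(t[0]))
```

```text
(0.13850748538970947, 0.09989641606807709) [[-0.1019  0.0014]
 [-0.002   0.0002]
 [-0.0003  0.1387]
 [-0.1002  0.1399]] [[-0.05111398  0.07002614]]
```

View pics/top9.png

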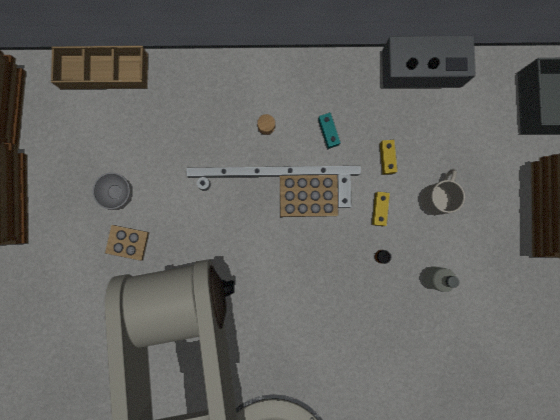

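View pics/z9.png

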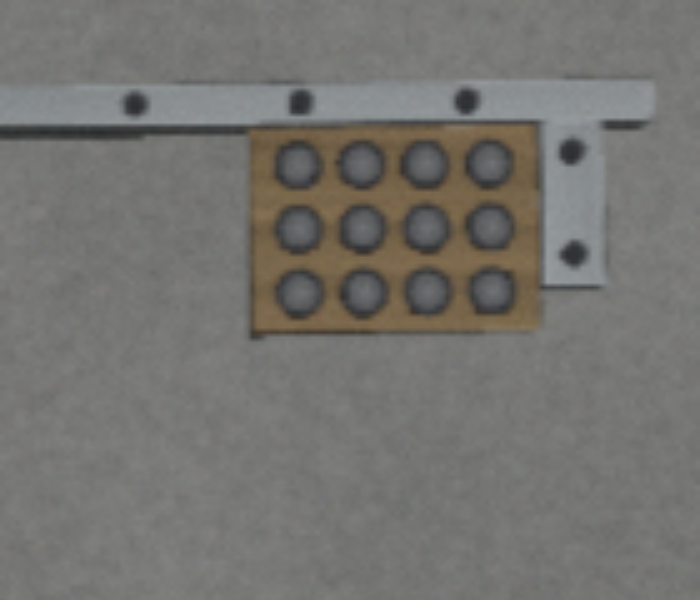

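The tray did not move under the press, so it is seated. One last check: the stud-row angle against the fence.

Run:
```python
from jig import *
im=cv2.imread('pics/top9.png'); hsv=cv2.cvtColor(im,cv2.COLOR_BGR2HSV)
m=(hsv[:,:,1]<60).astype(np.uint8)[178:214,283:336]
n,l,st,c=cv2.connectedComponentsWithStats(m,connectivity=4)
k=[i for i in range(1,n) if 20<st[i,4]<130]; c=c[k]+[283,178]; print(len(c))
P=rel(ray('top',c,.02)[:,:2]); rows=np.argsort(P[:,0]).reshape(3,4)
if len(P)==12:
  print([np.polyfit(P[r,1],P[r,0],1)[0].round(4) for r in rows], P.mean(0))
from h import robot
```

```text
12
[np.float64(0.0012), np.float64(0.0028), np.float64(0.0027)] [-0.05064292  0.07047479]
```

Stud rows are parallel to the fence within 0.003 rad, with the centre at (-50.6, 70.5) mm. I'm handing in.

```bash
python3 -c "
from cell import robot
print(robot.finish_job(), robot.read_state()['t'])"
```

```text
the job is handed in; nothing more can be done
the job is handed in; nothing more can be done
```

The large tray is in the corner of the jig, with its long side against the fence and its short end against the square stop. I handed the job in at about 17 s.

**What I did:** I pushed the tray square onto the fence with the two open fingers. I then pushed its left end along the fence to the stop, and gave the long side one last press. That press met 6.5 N, the tray did not shift in the top view, and I then moved the arm clear.

**Last checks:**
- **Position:** the stud centre measured (-50.6, 70.5) mm from the corner, against an ideal of (-50, 70).
- **Angle:** the stud rows are parallel to the fence within about 0.003 rad. The coarser outline fit disagreed slightly, at about 0.012 rad, which I put down to its pixel resolution.
- **Forces:** the highest wrist force reported at the end of a move was about 11 N.
- **Everything else:** nothing else appears moved in the last top view. The arm covered the screwdriver there, but a side view after the second push showed it in place.

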